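# Hold a specimen bar in the corner of the marking jig

## Task

Make the marking jig ready by turning its cam knob anticlockwise all the way to the end stop, then lay the chamfered specimen bar flat on the jig's bed, chamfer facing away from the fence, and slide it fully home into the corner of fence and stop block. Finish while still holding it there: one steady diagonal push on the bar, forward and down (about 15 newtons), that keeps it pressed against the fence and the bed together; do not let go at the end. Leave the petri dish, the timer and the beaker behind the jig where they stand.

Things in the scene. Friction and masses are not known exactly. Their poses are not given: they have to be found in the camera images.
- jig: Marking jig, fixed to the bench: a slippery white plastic bed plate 150 mm (jig x) by 190 mm (jig y), its top 10 mm above the bench. Origin: centre of its underside, at bench height; axes: x away from the robot across the bed towards the fence, y along the fence to the left, z up. The jig stands turned by up to 15 degrees.
- jig_bed: The bed plate; same frame as jig, its top face at z = 10 mm. Bed, fence and stop block are slick (friction coefficient about 0.2), so the bar slides on them easily.
- jig_fence: The fence, a dark steel bar along the far edge of the bed; same frame as jig. Its working face is at jig x = +52 mm and faces the robot; it runs from y = -75 to +85 mm, is 20 mm thick and rises from the bed to z = 40 mm.
- jig_stop: The stop block, a short dark steel block at the right end against the fence; same frame as jig. Its working face is at jig y = -55 mm and faces left (+y); it covers x = 38 to 52 mm and y = -75 to -55 mm and rises to z = 40 mm.
- seat (a point): Point on top of the bed where the origin of the bar lies when the bar is home in the corner (jig x = 30, y = -10, z = 10 mm); axes as the jig. With the bar home its axes are parallel to these.
- cam_knob (a joint): Angle of the cam knob, rad; upright axis at jig x = 24, y = -77 mm. 0 = fully anticlockwise (seen from above), against the end stop: the cam lobe then points to the robot (jig -x) and is clear of the bar's seat. Grows clockwise, up to 1.6; it starts at 1.05 to 1.4, with the lobe swung out over the bed into the bar's seat. Stays where it is left (friction 0.06 N m). The lobe is 18 mm wide, reaches 36 mm from the axis and lies between z = 12 and 28 mm.
- knob_grip (a point): Centre of the cam knob's black grip bar on its upright axis, 59 mm above the bench; the grip bar is 46 mm long (point x, parallel to the lobe, which points to point -x), 14 mm wide (point y), 24 mm high (z = 47 to 71 mm above the bench). The point turns with the knob. The axis of the knob stands 28 mm in front of the fence's working face, but the whole grip bar is above the fence's top.
- bar: Loose aluminium specimen bar lying flat on the bench, 44 mm (its x) by 90 mm (its y) by 32 mm high, 0.2 to 0.42 kg. Origin: centre of its underside. The long top edge on its -x side has a 45 degree chamfer 16 mm wide and high, so that side is upright only up to 16 mm; the +x side is upright over the full 32 mm and goes against the fence. It starts left or right of the jig (the petri dish lies on the other side), its +x side facing away from the robot, turned up to 30 degrees.
- bar_chamfer (a point): Middle of the bar's chamfer face, bar x = -14, y = 0, z = 24 mm. A fingertip pushing here forward and down about equally drives the bar against fence and bed at once; a push that is mostly downward leaves the fence unloaded.
- petri_dish: Bystander: petri dish, 66 mm across, 15 mm high; origin at its underside. Leave alone.
- timer: Bystander: small digital timer, 60x62x20 mm; origin at its underside. Leave alone.
- beaker_100: Bystander: small glass beaker 57 mm across, 71 mm high, behind the jig; origin at its underside. Leave alone.

How it is judged (in metres and radians):
On the way, in this order (a step that is already met when the one before it is completed fails the run):
1. the cam knob is at its anticlockwise end stop (value of joint cam_knob below 0.08 rad), for 0.2 s.
2. the bar lies flat on the bed, home in the corner of fence and stop block (x of bar in the frame of seat above -0.0025 m and y of bar in the frame of seat between -0.003 and 0.003 m and z of bar in the frame of seat below 0.003 m and angle between the x axis of bar and the x axis of seat, either way round below 0.06 rad and x of bar_chamfer in the frame of seat below 0 m and angle between bar's own z axis and vertical below 0.06 rad), for 0.2 s.
At the end, for the whole second after the job is handed in: Still pushing at the end: knob within 0.08 rad of its anticlockwise stop; bar flat and square on the bed (0.06 rad), within 2.5 mm of the fence and 3 mm of the stop block, chamfer away from the fence, at rest; bar presses the fence with over 4 N and the bed with over 8 N through the last second (all of step 2 and value of joint cam_knob below 0.08 rad and contact force between bar and jig_fence above 4 N and contact force between bar and jig_bed above 8 N and linear speed of bar below 0.01 m/s); the arm keeps its last pose, push and grip.
It fails at once if the petri dish is moved by more than 30 mm (distance of petri_dish from where it was at the start of the episode above 0.03 m).
It fails at once if the timer is moved by more than 30 mm (distance of timer from where it was at the start of the episode above 0.03 m).
It fails at once if the beaker is moved by more than 30 mm or tipped (distance of beaker_100 from where it was at the start of the episode above 0.03 m or angle between beaker_100's own z axis and vertical above 0.5 rad).
It also fails if it takes over 72 s, if anything falls off the work surface, if the arm or the gripper's body presses on something with over 40 N, if the wrist force passes 120 N, or if a joint passes its speed limit or range.

## Robot

A 6-joint arm with a two-finger parallel gripper is mounted at the origin on a cart in front of the work surface, level with it; the furniture and walls round the work are solid. World frame = base frame: x ahead of the robot, y to its left, z up, the work surface at z = 0. Lengths are in m, angles in degrees, forces in N, time in s.
With the tool pointing down it reaches from about 0.35 to 0.8 m from the base axis. Payload 7.3 kg.
Tool frame: the origin (TCP) lies midway between the tips of the shut fingers; the grasp point (between the pads) lies 19 mm behind it; z points along the fingers, y is the line along which they close (so a half turn about z gives the same grasp; the last joint's range is limited). The gripper opens to 85 mm and grips with 20 to 120 N. Pads are 22 mm wide; open, the fingers measure 114 mm over their backs; the gripper's body (76 mm by 85 mm) begins 54 mm behind the grasp point. The pads swing forward as they close: fully open they stand 13 mm farther back than shut.
Start: joints at [-75.86, 19.595, 87.324, -0, 73.075, -8.365], TCP at [0.201, -0.485, 0.231] pointing down, gripper open.
Joint ranges: [-145.02, 145.02], [-44.19, 115.74], [2.07, 154.8], [-57.11, 237.11], [16.16, 152.29], [-177.93, 177.93]. Speed limits (degrees/s): [147.25, 147.25, 180, 180, 180, 180].

## Interface

Orientations are given as [roll, pitch, yaw] about the fixed x, y, z axes, in that order (R = Rz(yaw) Ry(pitch) Rx(roll)).
In Python, from workcell import r gives the robot as it stands.
- The arm moves only by the tool send_rows, never from a script. Its argument "plan" is one flat list of numbers, 7 for each row, row after row: the shift along the tool's x, y, z in mm, then the turn, a rotation vector about the tool's x, y, z in degrees, then the opening, from 0 (shut) to 1 (fully open). In form: [x, y, z, wx, wy, wz, fingers, x, y, z, wx, wy, wz, fingers, ...]. A call has 1 to 20 rows; each row is the pose to reach, as a shift and turn from the pose commanded when the call began, along the tool's axes at that moment; what a row does not reach only later rows make up. A row lasts 1/10 s, in which the tool goes at most 50 mm and 8.59 degrees, less where a joint would pass 70% of its speed; a pose out of reach is approached as far as the arm can. A call with a gripper value outside its range is refused whole. The fingers move at their own pace and stop on an object; "squeeze" is the grip in N (left out, the last holds). Time passes only in rows, so rows that repeat a pose let the fingers close. It gives the time, the measured TCP pose, the force, the opening and the grip force at its end, in the units of the state.
- r.read_state(): the state, without advancing time (a new reading comes with each control period).
- r.grab_frame(name): name is "side" or "top" or "wrist"; returns the picture (480x640x3 uint8, blue, green, red); there is no depth.
- r.camera_info(name): a dict with "fov_y" (degrees; the focal length in pixels is half the picture's height over the tangent of half this angle, whatever the lens; pixels are square), "cx", "cy" (the principal point, pixels), "k1" (the pictures are not rectified: a ray, as slopes to the right and down, at radius r is drawn at 1 + k1 r^2 times it, then the intrinsics apply), "cam_to_world" (4x4, takes a point from camera to world coordinates); the wrist camera has in their place "T_tool_cam" (4x4, takes a point from camera to tool coordinates, whose origin is the TCP and whose axes are the flange's). Camera axes: x right, y down, z forward; pixel columns grow to the right and rows downward; lengths in m; the calibration is good to about 2 mm. A picture is of the moment at which its call begins: read the wrist's pose just before it. camera_info takes no time and is no camera call.
- r.hand_in(): hands the job in; it is judged then, once.
Trained networks look in the newest picture that a camera, given by its name, has taken for a name from the list of things; names that differ only in an ending like _2 or _b are one class to them, and where a whole thing is asked for, a point or a joint stands for the part that bears it (a point fixed in the world has none). Each returns a list of dicts, best first, with "score" (0 to 1); they miss things now and then, are a little off and sometimes report something else, mostly with a low value. They report only what shows in the picture. A call takes as long as a camera call.
- r.search_frame(name, camera): "box" ([centre column, centre row, width, height] in pixels, round what is visible of it).
The state is a dict: "time": time; "joint_positions": joint angles; "dq": joint speeds; "joint_efforts": joint torques, N m; "ee_pos": TCP position; "tcp_rot": TCP orientation; "contact_force": force on the tool from outside, world axes, zero at the start; "torque": the same for the moment, N m; "gripper_width": finger opening in m; "finger_force": force on a finger pad.
Only numpy, scipy, OpenCV 4.12 (cv2) and the standard library are available. Lean on these libraries where they do the work, as an engineer would, in place of code of your own. Each camera call takes 0.05 s, during which the arm holds its last target. There are 200 camera calls.

## Working session

There is one attempt and no reset: what is moved stays moved. The work goes in short steps, Python scripts to look and compute and a tool call to move; the robot and the scene stay as the last step left them, time stands still between calls to the robot, and variables do not carry over. Pictures are saved under pics/ and viewed, at most 11 in all, crops included, and the job is handed in when it is done.

Besides the shell and the picture viewer there is one more tool, called after "Emit:" in YAML: its name, and indented under it one key for each argument. send_rows: Moves the arm, as the interface text tells. Its arguments: {"type":"object","properties":{"plan":{"type":"array"},"squeeze":{"type":"number"}},"required":["plan"]}

```bash
mkdir -p pics; ls
python3 - <<'E'
from workcell import r
import cv2,numpy as np
np.set_printoptions(precision=4,suppress=True)
s=r.read_state();print(s)
for c in("top","side"):
    im=r.grab_frame(c);cv2.imwrite(f"pics/{c}0.png",im);print(c,r.camera_info(c))
    for n in("jig","jig_fence","jig_stop","cam_knob","bar","petri_dish","timer","beaker_100"):
        print(n,[(np.round(d["box"]).tolist(),round(d["score"],2)) for d in r.search_frame(n,c)[:2]])
print(r.camera_info("wrist"))
E
```

```text
pics
{'time': 0.0, 'joint_positions': array([-75.8601,  19.6345,  87.3784,  -0.0009,  73.0737,  -8.3635]), 'dq': array([ 0.0408,  0.0075,  0.0787,  0.0161, -0.1125,  0.0017]), 'joint_efforts': array([  0.0004, -43.3681, -24.6014,  -0.0001,   0.0079,   0.    ]), 'ee_pos': array([ 0.2009, -0.4846,  0.2306]), 'tcp_rot': array([-179.9142,   -0.0117,   22.5036]), 'contact_force': array([-0.4942, -0.2839, -0.3184]), 'torque': array([-0.0227,  0.0259, -0.0146]), 'finger_force': 0.0, 'gripper_width': 0.08570142805750969}
top {'fov_y': 54.187336176714425, 'cx': 316.0706756077312, 'cy': 237.45693093220467, 'k1': -0.10178260737766982, 'cam_to_world': array([[ 0.0113, -0.9823,  0.1872,  0.3853],
       [-0.9999, -0.0101,  0.0075,  0.0342],
       [-0.0055, -0.1873, -0.9823,  1.125 ],
       [ 0.    ,  0.    ,  0.    ,  1.    ]])}
jig [([323.0, 273.0, 82.0, 65.0], 0.95)]
jig_fence [([317.0, 245.0, 70.0, 10.0], 0.86)]
jig_stop [([346.0, 253.0, 10.0, 9.0], 0.51)]
cam_knob [([351.0, 259.0, 28.0, 11.0], 0.49)]
bar [([212.0, 293.0, 40.0, 23.0], 0.7), ([419.0, 226.0, 25.0, 28.0], 0.3)]
petri_dish [([43
[... 501 characters left out ...]
 0.81), ([341.0, 224.0, 12.0, 37.0], 0.25)]
jig_fence [([313.0, 251.0, 28.0, 66.0], 0.73)]
jig_stop [([330.0, 230.0, 5.0, 15.0], 0.43)]
cam_knob [([340.0, 224.0, 14.0, 44.0], 0.72)]
bar [([348.0, 371.0, 45.0, 64.0], 0.77)]
petri_dish [([393.0, 190.0, 24.0, 21.0], 0.91), ([349.0, 373.0, 47.0, 64.0], 0.19)]
timer [([318.0, 188.0, 25.0, 17.0], 0.89)]
beaker_100 [([254.0, 230.0, 26.0, 42.0], 0.91)]
{'fov_y': 71.87038711621148, 'cx': 323.1621180120593, 'cy': 235.5323792713933, 'k1': -0.04340331392387131, 'T_tool_cam': array([[ 0.0001, -0.9512, -0.3087,  0.0777],
       [ 1.    , -0.0001,  0.0005,  0.0001],
       [-0.0005, -0.3087,  0.9512, -0.1422],
       [ 0.    ,  0.    ,  0.    ,  1.    ]])}
```

```bash
cat > h.py <<'E'
from workcell import r
import cv2,numpy as np
from scipy.spatial.transform import Rotation as R
np.set_printoptions(precision=4,suppress=True)
def cam(c,T=None):
    i=r.camera_info(c);f=240/np.tan(np.radians(i["fov_y"])/2)
    if c=="wrist": T=(tool() if T is None else T)@i["T_tool_cam"]
    else: T=i["cam_to_world"]
    return f,i,T
def tool(s=None):
    s=s or r.read_state();T=np.eye(4);T[:3,:3]=R.from_euler("xyz",s["tcp_rot"],degrees=True).as_matrix();T[:3,3]=s["ee_pos"];return T
def pix2w(c,uv,z,T=None):
    f,i,M=cam(c,T);K=np.array([[f,0,i["cx"]],[0,f,i["cy"]],[0,0,1.]])
    p=cv2.undistortPoints(np.array(uv,float).reshape(-1,1,2),K,np.array([i["k1"],0,0,0.])).reshape(-1,2)
    d=np.c_[p,np.ones(len(p))]@M[:3,:3].T
    return M[:3,3]+d*((z-M[2,3])/d[:,2])[:,None]
def w2pix(c,P,T=None):
    f,i,M=cam(c,T);p=(np.atleast_2d(P)-M[:3,3])@M[:3,:3];x=p[:,:2]/p[:,2:]
    x=x*(1+i["k1"]*(x**2).sum(1))[:,None];return x*f+[i["cx"],i["cy"]]
E
python3 - <<'E'
from h import *
im=cv2.imread("pics/top0.png")[160:340,180:460]
cv2.imwrite("pics/top0c.png",cv2.resize(im,None,fx=2.85,fy=2.85,interpolation=cv2.INTER_CUBIC))
for n,uv,z in(("jig",(323,273),.01),("bar",(212,293),.02),("petri",(431,300),.01),("timer",(419,223),.01),("beaker",(326,190),.035),("knob",(351,259),.06)):print(n,pix2w("top",[uv],z)[0])
E
```

```text
jig [0.5116 0.0253 0.01  ]
bar [0.4598 0.2871 0.02  ]
petri [ 0.4494 -0.2319  0.01  ]
timer [ 0.6363 -0.2083  0.01  ]
beaker [0.7099 0.0199 0.035 ]
knob [ 0.5388 -0.0382  0.06  ]
```

View pics/top0c.png

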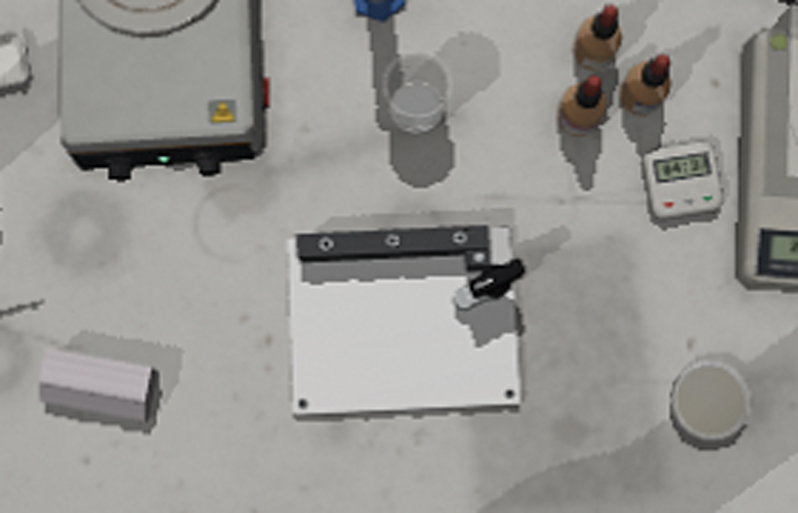

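```bash
cat >> h.py <<'E'
def go(p,rpy,s=None):
    T=tool(s);d=T[:3,:3].T@(np.array(p)-T[:3,3])*1000
    w=R.from_matrix(T[:3,:3].T@R.from_euler("xyz",rpy,degrees=True).as_matrix()).as_rotvec(degrees=True)
    print("shift",np.round(d,1),"turn",np.round(w,2));return d,w
E
python3 -c "
from h import *
go([.50,.06,.27],[180,0,0])"
```

```text
shift [ 484.9 -389.1  -38.7] turn [ 0.01 -0.   22.5 ]
```

Emit:
send_rows:
  plan: [485,-389,-39,0,0,22.5,1,485,-389,-39,0,0,22.5,1,485,-389,-39,0,0,22.5,1,485,-389,-39,0,0,22.5,1,485,-389,-39,0,0,22.5,1,485,-389,-39,0,0,22.5,1,485,-389,-39,0,0,22.5,1,485,-389,-39,0,0,22.5,1,485,-389,-39,0,0,22.5,1,485,-389,-39,0,0,22.5,1,485,-389,-39,0,0,22.5,1,485,-389,-39,0,0,22.5,1,485,-389,-39,0,0,22.5,1,485,-389,-39,0,0,22.5,1,485,-389,-39,0,0,22.5,1,485,-389,-39,0,0,22.5,1]

```text
time: 2.5
ee_pos: [0.4997, 0.0591, 0.2702]
tcp_rot: [180.0, 0.0, -0.0]
contact_force: [-0.2, -0.3, -0.1]
gripper_width: 0.0853
finger_force: 0.0
```

Run:
```python
from h import *
s=r.read_state();print(s["time"],s["ee_pos"],s["tcp_rot"],s["contact_force"]);np.save("Tw1.npy",tool(s))
im=r.grab_frame("wrist");cv2.imwrite("pics/w1.png",im)
for n in("jig","jig_fence","jig_stop","cam_knob","bar"):
    print(n,[(np.round(d["box"]).tolist(),round(d["score"],2)) for d in r.search_frame(n,"wrist")[:2]])
```

```text
2.5 [0.4997 0.0591 0.2702] [179.9741   0.0258  -0.0447] [-0.2024 -0.3154 -0.089 ]
jig [([354.0, 179.0, 183.0, 131.0], 0.96)]
jig_fence [([342.0, 131.0, 152.0, 29.0], 0.96)]
jig_stop [([404.0, 143.0, 19.0, 13.0], 0.76)]
cam_knob [([415.0, 163.0, 63.0, 30.0], 0.78)]
bar [([354.0, 178.0, 186.0, 132.0], 0.72), ([143.0, 229.0, 87.0, 44.0], 0.63)]
```

View pics/w1.png

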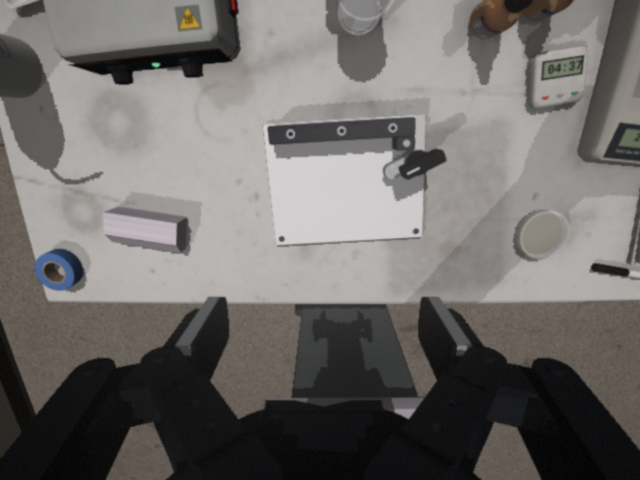

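```bash
cat >> h.py <<'E'
def pose2(x,y,a,P):
    c,s=np.cos(a),np.sin(a);P=np.atleast_2d(np.array(P,float));return np.c_[x+c*P[:,0]-s*P[:,1],y+s*P[:,0]+c*P[:,1],P[:,2]]
JB=np.array([[-75,95,10],[-75,-95,10],[75,-95,10],[75,95,10]])/1000
E
python3 - <<'E'
from h import *
from scipy.optimize import least_squares
im=cv2.imread("pics/w1.png");T=np.load("Tw1.npy")
g=im.min(2)
m=(g>195).astype(np.uint8)
n,l,st,_=cv2.connectedComponentsWithStats(m);k=[i for i in range(1,n) if l[200,350]==i][0];print(st[k])
m=(l==k).astype(np.uint8)
# edge points: left,right,front edges, by row/col scanning
rows=range(150,228,3);L=[(np.where(m[v])[0].min()-.5,v) for v in rows];Rr=[(np.where(m[v])[0].max()+.5,v) for v in range(180,226,3)]
F=[(u,np.where(m[:,u])[0].max()+.5) for u in range(295,408,4)]
Lw,Rw,Fw=[pix2w("wrist",np.array(q),.01,T) for q in(L,Rr,F)]
def res(p):
    c,s=np.cos(p[2]),np.sin(p[2]);f=lambda P:(np.array([(P[:,0]-p[0])*c+(P[:,1]-p[1])*s,-(P[:,0]-p[0])*s+(P[:,1]-p[1])*c]))
    return np.r_[f(Lw)[1]-.095,f(Rw)[1]+.095,f(Fw)[0]+.075]
o=least_squares(res,[.51,.025,.04],loss="soft_l1",f_scale=.001);print(o.x,np.degrees(o.x[2]),[np.round(1000*q.mean(),2) for q in np.split(res(o.x),[len(L),len(L)+len(Rr)])],1000*np.abs(res(o.x)).max())
np.save("jig.npy",o.x)
x,y,a=o.x
S=4
big=cv2.resize(im[95:260,250:450],None,fx=S,fy=S,interpolation=cv2.INTER_CUBIC)
def dr(P,col):
    q=((w2pix("wrist",pose2(x,y,a,P),T)-[250,95]+.5)*S).astype(np.int32);cv2.polylines(big,[q],True,col,1)
dr(JB,(0,0,255))
dr(np.array([[52,85,40],[52,-75,40],[72,-75,40],[72,85,40]])/1e3,(0,255,0))
dr(np.array([[52,-55,40],[38,-55,40],[38,-75,40],[52,-75,40]])/1e3,(255,0,0))
for q,c in((1.05,(255,0,255)),(1.4,(0,255,255))):
    # lobe dir at q: -x rotated clockwise by q
    d=-q;u=np.array([-np.cos(d),-np.sin(d)]);w=np.array([-u[1],u[0]]);ctr=np.array([24,-77])
    dr(np.array([[*(ctr+i*23*u+j*7*w),71] for i,j in((1,1),(1,-1),(-1,-1),(-1,1))])/1e3,c)
cv2.imwrite("pics/w1o.png",big)
E
```

```text
[  264   125   158   119 11108]
[0.5163 0.029  0.0512] 2.930908093310182 [np.float64(-0.84), np.float64(14.69), np.float64(0.02)] 53.150951648054786
```

View pics/w1o.png

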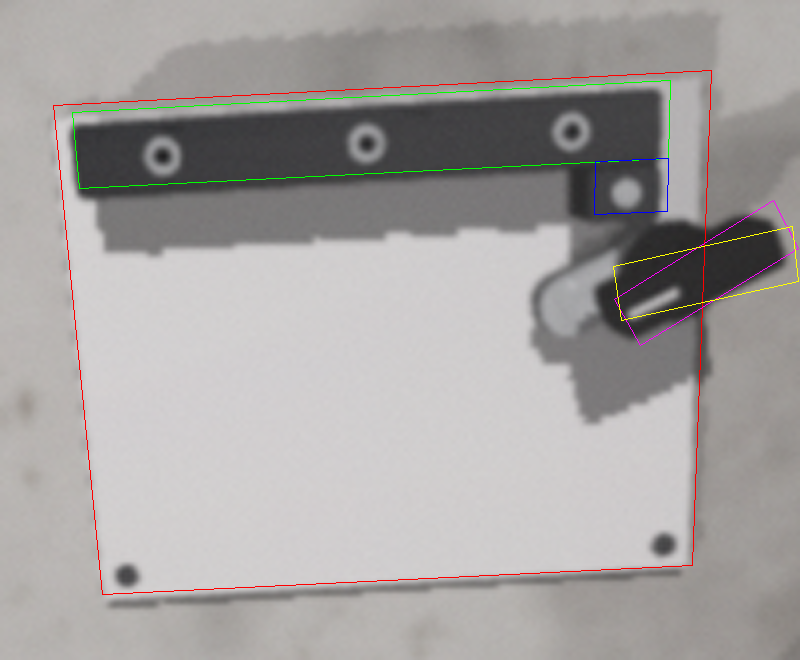

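```bash
python3 -c "
from h import *
x,y,a=np.load('jig.npy');k=pose2(x,y,a,[.024,-.077,0])[0];print(k,r.read_state()['joint_positions'])
go([k[0],k[1],.18],[180,0,-63])"
```

```text
[ 0.5442 -0.0467  0.    ] [-1.9532 15.6646 86.6464 -0.0061 77.6758 88.1081]
shift [ 44.3 106.   90.5] turn [-0.   -0.02 62.94]
```

Emit:
send_rows:
  plan: [44,106,90,0,0,63,1,44,106,90,0,0,63,1,44,106,90,0,0,63,1,44,106,90,0,0,63,1,44,106,90,0,0,63,1,44,106,90,0,0,63,1,44,106,90,0,0,63,1,44,106,90,0,0,63,1,44,106,90,0,0,63,1,44,106,90,0,0,63,1,44,106,90,0,0,63,1]

```text
time: 3.9
ee_pos: [0.5441, -0.0461, 0.1803]
tcp_rot: [180.0, -0.0, -62.9]
contact_force: [-0.3, 0.5, 0.5]
gripper_width: 0.0854
finger_force: 0.0
```

Run:
```python
from h import *
s=r.read_state();print(s["time"],s["ee_pos"],s["tcp_rot"]);T=tool(s);np.save("Tw2.npy",T)
im=r.grab_frame("wrist")
for n in("cam_knob","knob_grip","jig_stop","jig_fence"):
    print(n,[(np.round(d["box"]).tolist(),round(d["score"],2)) for d in r.search_frame(n,"wrist")[:2]])
x,y,a=np.load('jig.npy')
def dr(P,col):
    q=w2pix("wrist",pose2(x,y,a,P),T).astype(np.int32);cv2.polylines(im,[q],True,col,1)
cv2.imwrite("pics/w2.png",im)
dr(JB,(0,0,255))
dr(np.array([[52,85,40],[52,-75,40],[72,-75,40],[72,85,40]])/1e3,(0,255,0))
dr(np.array([[52,-55,40],[38,-55,40],[38,-75,40],[52,-75,40]])/1e3,(255,0,0))
d=-1.15;u=np.array([-np.cos(d),-np.sin(d)]);w=np.array([-u[1],u[0]]);ctr=np.array([24,-77])
dr(np.array([[*(ctr+i*23*u+j*7*w),71] for i,j in((1,1),(1,-1),(-1,-1),(-1,1))])/1e3,(255,0,255))
cv2.imwrite("pics/w2o.png",im)
```

```text
3.9 [ 0.5441 -0.0461  0.1803] [179.9993  -0.0091 -62.9348]
cam_knob [([322.0, 230.0, 36.0, 61.0], 0.68)]
knob_grip [([323.0, 228.0, 34.0, 58.0], 0.6), ([296.0, 222.0, 20.0, 32.0], 0.44)]
jig_stop [([297.0, 221.0, 21.0, 30.0], 0.66)]
jig_fence [([259.0, 277.0, 67.0, 151.0], 0.87)]
```

View pics/w2o.png

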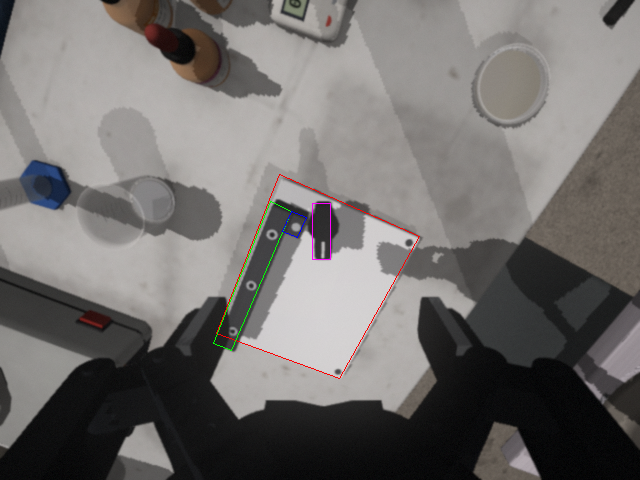

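Emit:
send_rows:
  plan: [0,0,50,0,0,0,0.6,0,0,95,0,0,0,0.6,0,0,115,0,0,0,0.6,0,0,133,0,0,0,0.6,0,0,133,0,0,0,0.6,0,0,133,0,0,0,0,0,0,133,0,0,0,0,0,0,133,0,0,0,0,0,0,133,0,0,0,0,0,0,133,0,0,0,0,0,0,133,0,0,0,0]
  squeeze: 40

```text
time: 5.25
ee_pos: [0.5447, -0.0463, 0.0487]
tcp_rot: [-179.9, -0.1, -63.0]
contact_force: [-2.2, -1.3, 6.2]
gripper_width: 0.0134
finger_force: 40.2
```

Emit:
send_rows:
  plan: [0,0,0,0,0,-6,0,0,0,0,0,0,-12,0,0,0,0,0,0,-18,0,0,0,0,0,0,-24,0,0,0,0,0,0,-30,0,0,0,0,0,0,-36,0,0,0,0,0,0,-42,0,0,0,0,0,0,-48,0,0,0,0,0,0,-54,0,0,0,0,0,0,-60,0,0,0,0,0,0,-64,0,0,0,0,0,0,-67,0,0,0,0,0,0,-69,0,0,0,0,0,0,-71,0,0,0,0,0,0,-71,0,0,0,0,0,0,-71,0]

```text
time: 6.85
ee_pos: [0.5457, -0.0446, 0.0488]
tcp_rot: [-179.9, -0.3, 7.7]
contact_force: [2.2, 6.5, 4.8]
gripper_width: 0.0132
finger_force: 64.1
```

```bash
python3 -c "
from h import *
s=r.read_state();print(s['torque'],s['contact_force'],s['tcp_rot'])"
```

```text
[ 1.2118 -0.2345 -1.7058] [2.2361 6.4685 4.7516] [-179.8821   -0.2648    7.7333]
```

Emit:
send_rows:
  plan: [0,0,0,0,0,0,0.6,0,0,0,0,0,0,0.6,0,0,0,0,0,0,0.6,0,0,-30,0,0,0,0.6,0,0,-70,0,0,0,0.6,0,0,-120,0,0,0,1,0,0,-120,0,0,0,1]

```text
time: 7.55
ee_pos: [0.5476, -0.0469, 0.174]
tcp_rot: [179.7, -0.7, 8.0]
contact_force: [0.4, -0.7, 0.0]
gripper_width: 0.0782
finger_force: 0.0
```

```bash
python3 -c "
from h import *
go([.46,.285,.18],[180,0,77])"
```

```text
shift [ -40.4 -340.8   -8.1] turn [  0.64  -0.42 -68.99]
```

Emit:
send_rows:
  plan: [-40,-341,-8,0,0,-69,1,-40,-341,-8,0,0,-69,1,-40,-341,-8,0,0,-69,1,-40,-341,-8,0,0,-69,1,-40,-341,-8,0,0,-69,1,-40,-341,-8,0,0,-69,1,-40,-341,-8,0,0,-69,1,-40,-341,-8,0,0,-69,1,-40,-341,-8,0,0,-69,1,-40,-341,-8,0,0,-69,1,-40,-341,-8,0,0,-69,1,-40,-341,-8,0,0,-69,1]

```text
time: 8.75
ee_pos: [0.4574, 0.2852, 0.1752]
tcp_rot: [180.0, 0.0, 76.8]
contact_force: [-0.2, -0.4, -0.2]
gripper_width: 0.0852
finger_force: 0.0
```

Run:
```python
from h import *
s=r.read_state();print(s["time"],s["ee_pos"],s["tcp_rot"]);T=tool(s);np.save("Tw3.npy",T)
im=r.grab_frame("wrist")
b=r.search_frame("bar","wrist")[0];print(b);c=b["box"];print(pix2w("wrist",[c[:2]],.02,T))
cv2.imwrite("pics/w3.png",im)
u,v=int(c[0]),int(c[1]);cr=im[max(v-75,0):v+75,u-100:u+100];print("origin",u-100,max(v-75,0))
cv2.imwrite("pics/w3c.png",cv2.resize(cr,None,fx=4,fy=4,interpolation=cv2.INTER_CUBIC))
```

```text
8.75 [0.4574 0.2852 0.1752] [179.9996   0.0105  76.8083]
{'box': [323.3, 217.9, 60.2, 103.2], 'score': 0.77}
[[0.4562 0.2842 0.02  ]]
origin 223 142
```

View pics/w3c.png

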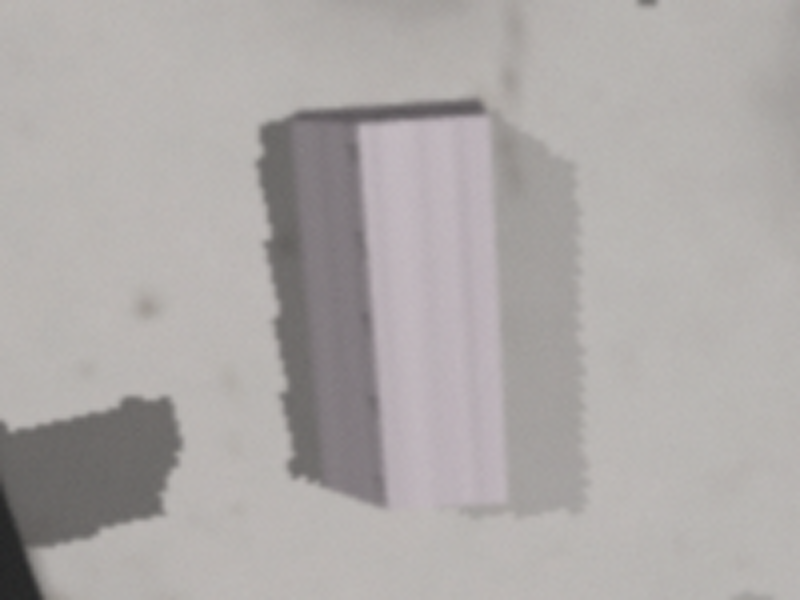

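Run:
```python
from h import *
from scipy.optimize import least_squares
T=np.load("Tw3.npy")
c=np.array([[358,125],[490,115],[507,505],[387,507],[295,115],[325,482]])/4+[223,142]
P=np.array([[-6,45,32],[22,45,32],[22,-45,32],[-6,-45,32],[-22,45,16],[-22,-45,16]])/1e3
o=least_squares(lambda p:(w2pix("wrist",pose2(*p,P),T)-c).ravel(),[.456,.284,-.2]);p=o.x
print(p,np.degrees(p[2]),o.fun.reshape(-1,2))
np.save("bar.npy",p)
# grasp at bar centre
go([p[0],p[1],.006],[180,0,np.degrees(p[2])+90])
```

```text
[ 0.456   0.283  -0.1704] -9.7618013575428 [[ 0.6979 -0.7819]
 [ 0.4338 -0.2428]
 [-0.086  -0.7187]
 [ 0.0642  0.4255]
 [-0.7262  0.5475]
 [-0.4895  0.9742]]
shift [ -2.7  -0.8 169.3] turn [ 0.    0.   -3.37]
```

Emit:
send_rows:
  plan: [-3,-1,45,0,0,-3.4,1,-3,-1,90,0,0,-3.4,1,-3,-1,125,0,0,-3.4,1,-3,-1,150,0,0,-3.4,1,-3,-1,165,0,0,-3.4,1,-3,-1,173,0,0,-3.4,1,-3,-1,173,0,0,-3.4,1,-3,-1,173,0,0,-3.4,0.3,-3,-1,173,0,0,-3.4,0.3,-3,-1,173,0,0,-3.4,0.3,-3,-1,173,0,0,-3.4,0.3,-3,-1,173,0,0,-3.4,0.3,-3,-1,173,0,0,-3.4,0.3]
  squeeze: 40

```text
time: 10.15
ee_pos: [0.4561, 0.2836, 0.0034]
tcp_rot: [179.9, -0.1, 80.4]
contact_force: [0.3, -0.8, 6.7]
gripper_width: 0.0433
finger_force: 41.2
```

```bash
python3 -c "
from h import *
x,y,a=np.load('jig.npy');k=pose2(x,y,a,[-.003,.004,.0])[0];print(k)
go([k[0],k[1],.0145],[180,0,np.degrees(a)+90])"
```

```text
[0.5131 0.0328 0.    ]
shift [-237.8   98.   -11.1] turn [  0.11  -0.04 -12.52]
```

Emit:
send_rows:
  plan: [0,0,-20,0,0,0,0.3,0,0,-50,0,0,0,0.3,0,0,-70,0,0,0,0.3,-45,18,-70,0,0,-3,0.3,-90,36,-70,0,0,-6,0.3,-135,55,-70,0,0,-10,0.3,-180,74,-70,0,0,-12.5,0.3,-220,90,-70,0,0,-12.5,0.3,-238,98,-70,0,0,-12.5,0.3,-238,98,-70,0,0,-12.5,0.3,-238,98,-50,0,0,-12.5,0.3,-238,98,-30,0,0,-12.5,0.3,-238,98,-30,0,0,-12.5,0.3]

```text
time: 11.45
ee_pos: [0.51, 0.0335, 0.0302]
tcp_rot: [-179.7, -0.1, 92.9]
contact_force: [-0.0, 0.3, -3.1]
gripper_width: 0.043
finger_force: 42.5
```

Run:
```python
from h import *
s=r.read_state();T=tool(s);print(s["time"],s["ee_pos"],s["tcp_rot"],s["gripper_width"],s["contact_force"])
im=r.grab_frame("wrist");cv2.imwrite("pics/w4.png",im)
cv2.imwrite("pics/s4.png",r.grab_frame("side"))
side=cv2.resize(cv2.imread("pics/s4.png")[180:330,260:440],None,fx=3,fy=3)
cv2.imwrite("pics/c4.png",np.hstack([cv2.resize(im,(400,300)),cv2.resize(side,(360,300))]))
x,y,a=np.load('jig.npy');k=pose2(x,y,a,[-.003,.004,.0])[0];go([k[0],k[1],.0145],[180,0,np.degrees(a)+90],s)
```

```text
11.45 [0.51   0.0335 0.0302] [-179.6811   -0.0531   92.9421] 0.042953619120202464 [-0.0059  0.3474 -3.1215]
shift [-0.8  3.2 15.7] turn [-0.32 -0.05  0.01]
```

View pics/c4.png

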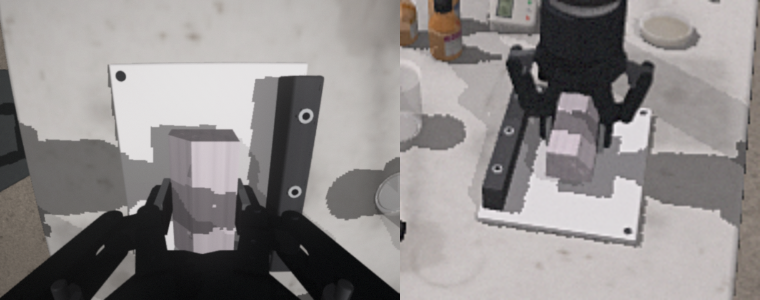

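Emit:
send_rows:
  plan: [0,0,8,0,0,0,0.3,0,0,14,0,0,0,0.3,0,0,17,0,0,0,0.3,0,0,17,0,0,0,0.3,0,0,17,0,0,0,0.3]

```text
time: 12.05
ee_pos: [0.5125, 0.0324, 0.0154]
tcp_rot: [180.0, 0.0, 92.9]
contact_force: [-0.0, 1.1, -3.0]
gripper_width: 0.043
finger_force: 42.6
```

Emit:
send_rows:
  plan: [0,0,1,0,0,0,0.3,0,0,2,0,0,0,0.3,0,0,2.5,0,0,0,0.3,0,0,2.5,0,0,0,0.3]

```text
time: 12.45
ee_pos: [0.5125, 0.0323, 0.0134]
tcp_rot: [180.0, 0.0, 92.9]
contact_force: [-1.6, -0.2, 4.3]
gripper_width: 0.0427
finger_force: 43.7
```

Emit:
send_rows:
  plan: [0,0,0,0,0,0,0.68,0,0,0,0,0,0,0.68,0,0,0,0,0,0,0.68,0,0,-20,0,0,0,0.68,0,0,-50,0,0,0,0.68,0,0,-95,0,0,0,0.68,0,0,-145,0,0,0,1,0,0,-145,0,0,8,1,0,0,-145,0,0,16,1,0,0,-145,0,0,24,1,0,0,-145,0,0,32,1,0,0,-145,0,0,40,1,0,0,-145,0,0,48,1,0,0,-145,0,0,56,1,0,0,-145,0,0,64,1,0,0,-145,0,0,72,1,0,0,-145,0,0,80,1,0,0,-145,0,0,88,1,0,0,-145,0,0,90,1,0,0,-145,0,0,90,1]

```text
time: 14.45
ee_pos: [0.5123, 0.0324, 0.1577]
tcp_rot: [180.0, 0.0, 2.9]
contact_force: [0.6, -0.6, -0.3]
gripper_width: 0.085
finger_force: 0.0
```

Run:
```python
from h import *
s=r.read_state();T=tool(s);print(s["time"],s["ee_pos"],s["tcp_rot"]);np.save("Tw5.npy",T)
im=r.grab_frame("wrist");cv2.imwrite("pics/w5.png",im)
for n in("cam_knob","bar","jig_stop","jig_fence"):
    print(n,[(np.round(d["box"]).tolist(),round(d["score"],2)) for d in r.search_frame(n,"wrist")[:2]])
x,y,a=np.load('jig.npy');S=3;u0,v0=210,90
big=cv2.resize(im[v0:v0+190,u0:u0+260],None,fx=S,fy=S,interpolation=cv2.INTER_CUBIC)
def dr(P,col,q=(x,y,a)):
    q=((w2pix("wrist",pose2(*q,P),T)-[u0,v0]+.5)*S).astype(np.int32);cv2.polylines(big,[q],True,col,1)
dr(JB,(0,0,255))
dr(np.array([[52,85,40],[52,-75,40],[72,-75,40],[72,85,40]])/1e3,(0,255,0))
dr(np.array([[52,-55,40],[38,-55,40],[38,-75,40],[52,-75,40]])/1e3,(255,0,0))
dr(np.array([[24+i*23,-77+j*7,71] for i,j in((1,1),(1,-1),(-1,-1),(-1,1))])/1e3,(255,0,255))
dr(np.array([[-6,45,32],[22,45,32],[22,-45,32],[-6,-45,32]])/1e3+[-.003,.004,.01],(0,255,255))
cv2.imwrite("pics/w5o.png",big)
```

```text
14.45 [0.5123 0.0324 0.1577] [179.9967   0.0066   2.8975]
cam_knob [([420.0, 201.0, 46.0, 67.0], 0.72), ([324.0, 222.0, 116.0, 52.0], 0.17)]
bar [([323.0, 224.0, 115.0, 53.0], 0.88)]
jig_stop [([404.0, 167.0, 31.0, 22.0], 0.88)]
jig_fence [([319.0, 151.0, 209.0, 28.0], 0.78)]
```

View pics/w5o.png

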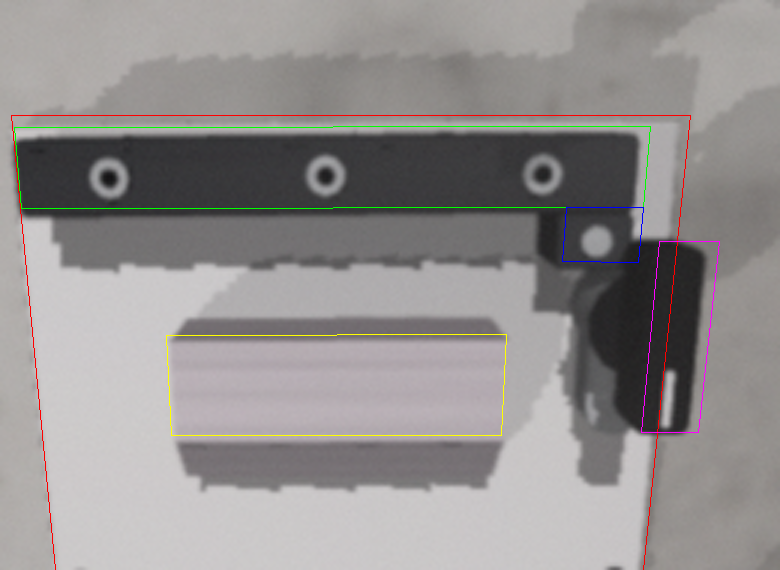

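Emit:
send_rows:
  plan: [-44,0,0,0,0,0,0,-44,0,30,0,0,0,0,-44,0,60,0,0,0,0,-44,0,90,0,0,0,0,-44,0,110,0,0,0,0,-44,0,125,0,0,0,0,-44,0,135,0,0,0,0,-44,0,141,0,0,0,0,-44,0,141,0,0,0,0,-44,0,141,0,0,0,0]

```text
time: 15.7
ee_pos: [0.4689, 0.0301, 0.0173]
tcp_rot: [180.0, -0.1, 2.9]
contact_force: [-0.4, 0.2, 0.4]
gripper_width: 0.0003
finger_force: 0.0
```

Emit:
send_rows:
  plan: [3,0,0,0,0,0,0,6,0,0,0,0,0,0,9,0,0,0,0,0,0,12,0,0,0,0,0,0,15,0,0,0,0,0,0,18,0,0,0,0,0,0,21,0,0,0,0,0,0,24,0,0,0,0,0,0,27,0,0,0,0,0,0,30,0,0,0,0,0,0,33,0,0,0,0,0,0,36,0,0,0,0,0,0,38,0,0,0,0,0,0,38,0,0,0,0,0,0]

```text
time: 17.1
ee_pos: [0.5069, 0.032, 0.0168]
tcp_rot: [180.0, -0.0, 2.9]
contact_force: [-0.2, -0.2, -1.0]
gripper_width: -0.0
finger_force: 0.0
```

Emit:
send_rows:
  plan: [1.5,0,0,0,0,0,0,3,0,0,0,0,0,0,4,0,0,0,0,0,0,5,0,0,0,0,0,0,5,0,0,0,0,0,0,5,0,0,0,0,0,0]

```text
time: 17.7
ee_pos: [0.5116, 0.0323, 0.0168]
tcp_rot: [180.0, -0.0, 2.9]
contact_force: [-0.5, 0.2, -0.5]
gripper_width: 0.0003
finger_force: 0.0
```

Run:
```python
from h import *
s=r.read_state();T=tool(s);print(s["contact_force"])
x,y,a=np.load('jig.npy')
for c in("top","side"):
    im=r.grab_frame(c);b=r.search_frame("bar",c);print(c,b[:1])
    S=5;q=w2pix(c,pose2(x,y,a,[.0,-.01,.03]))[0].astype(int);u0,v0=q-[40,30]
    big=cv2.resize(im[v0:v0+60,u0:u0+80],None,fx=S,fy=S,interpolation=cv2.INTER_CUBIC)
    P=np.array([[-6,45,32],[22,45,32],[22,-45,32],[-6,-45,32]])/1e3+[.03,-.01,.01]
    p=((w2pix(c,pose2(x,y,a,P))-[u0,v0]+.5)*S).astype(np.int32);cv2.polylines(big,[p],True,(0,255,255),1)
    cv2.imwrite(f"pics/{c}6.png",big)
cv2.imwrite("pics/c6.png",np.hstack([cv2.imread(f"pics/{c}6.png") for c in("top","side")]))
```

```text
[-0.5037  0.2148 -0.4888]
top []
side [{'box': [341.7, 254.4, 83.6, 93.5], 'score': 0.65}]
```

View pics/c6.png

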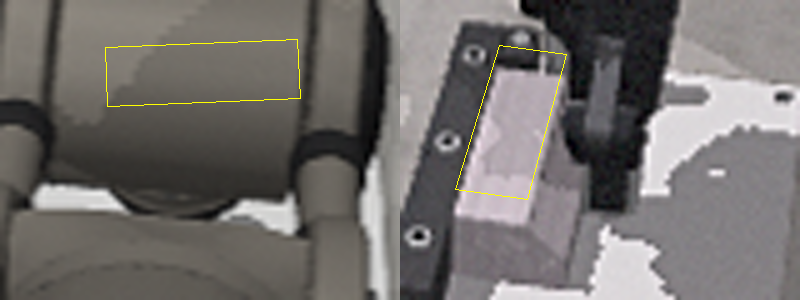

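Emit:
send_rows:
  plan: [1,0,0,0,0,0,0,2,0,0,0,0,0,0,3,0,0,0,0,0,0,3,0,0,0,0,0,0]

```text
time: 18.3
ee_pos: [0.5122, 0.0325, 0.0165]
tcp_rot: [-180.0, 0.3, 2.9]
contact_force: [-6.8, -1.8, 5.0]
gripper_width: -0.0
finger_force: 3.6
```

Emit:
send_rows:
  plan: [-10,0,0,0,0,0,0,-10,0,-20,0,0,0,0,-10,0,-50,0,0,0,0,0,-25,-60,0,0,0,0,20,-55,-60,0,0,0,0,35,-73,-60,0,0,0,0,35,-73,-60,0,0,0,0,35,-73,-35,0,0,0,0,35,-73,-15,0,0,0,0,35,-73,-3,0,0,0,0,35,-73,-3,0,0,0,0,35,-73,-3,0,0,0,0]

```text
time: 19.5
ee_pos: [0.5458, 0.1068, 0.0201]
tcp_rot: [180.0, -0.0, 2.9]
contact_force: [-0.4, -0.5, 0.1]
gripper_width: 0.0005
finger_force: 0.0
```

Emit:
send_rows:
  plan: [0,3,0,0,0,0,0,0,6,0,0,0,0,0,0,9,0,0,0,0,0,0,12,0,0,0,0,0,0,14,0,0,0,0,0,0,16,0,0,0,0,0,0,18,0,0,0,0,0,0,20,0,0,0,0,0,0,20,0,0,0,0,0]

```text
time: 20.4
ee_pos: [0.5466, 0.0869, 0.0197]
tcp_rot: [180.0, 0.0, 2.9]
contact_force: [0.1, 0.1, 0.3]
gripper_width: 0.0001
finger_force: 0.0
```

Emit:
send_rows:
  plan: [0,1,0,0,0,0,0,0,2,0,0,0,0,0,0,3,0,0,0,0,0,0,4,0,0,0,0,0,0,5,0,0,0,0,0,0,6,0,0,0,0,0,0,6,0,0,0,0,0]

```text
time: 21.1
ee_pos: [0.5467, 0.0816, 0.0197]
tcp_rot: [-180.0, 0.0, 2.9]
contact_force: [-0.9, 4.2, -0.1]
gripper_width: -0.0001
finger_force: 2.1
```

Run:
```python
from h import *
print(r.read_state()["contact_force"])
im=r.grab_frame("side");cv2.imwrite("pics/s7.png",im)
x,y,a=np.load('jig.npy');c="side";S=6
q=w2pix(c,pose2(x,y,a,[.03,-.01,.03]))[0].astype(int);u0,v0=q-[60,48]
big=cv2.resize(im[v0:v0+96,u0:u0+120],None,fx=S,fy=S,interpolation=cv2.INTER_CUBIC);cv2.imwrite("pics/s7c.png",big)
```

```text
[-0.877   4.175  -0.0512]
```

View pics/s7c.png

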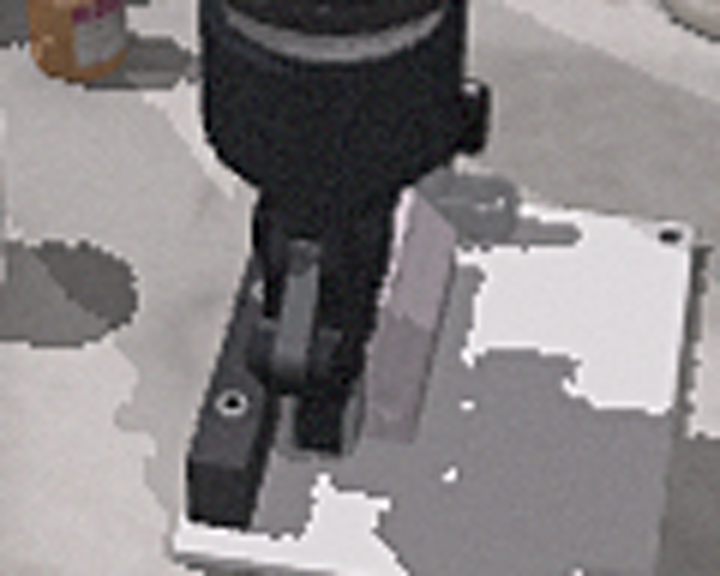

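Emit:
send_rows:
  plan: [0,1,0,0,0,0,0,0,2,0,0,0,0,0,0,2,0,0,0,0,0,0,2,0,0,0,0,0]

```text
time: 21.55
ee_pos: [0.5462, 0.0813, 0.0197]
tcp_rot: [-179.8, 0.1, 2.9]
contact_force: [-1.9, 12.9, 2.4]
gripper_width: 0.0
finger_force: 6.6
```

Emit:
send_rows:
  plan: [0,-12,0,0,0,0,0,0,-12,-25,0,0,0,0,0,-12,-60,0,0,0,0,-30,0,-60,0,0,0,0,-42,40,-60,0,0,0,0,-42,57,-60,0,0,0,0,-42,57,-45,0,0,0,0,-42,57,-45,0,0,0,0]

```text
time: 22.35
ee_pos: [0.5071, 0.0195, 0.0638]
tcp_rot: [180.0, 0.1, 2.8]
contact_force: [-0.4, 0.3, 0.2]
gripper_width: -0.0
finger_force: 0.0
```

Run:
```python
from h import *
s=r.read_state();print(s["ee_pos"],s["contact_force"])
x,y,a=np.load('jig.npy')
T=np.load("Tw5.npy")
k=pose2(x,y,a,[-.0029,-.0085,.041])[0];go(k,[180,0,np.degrees(a)],s)
im=r.grab_frame("wrist");cv2.imwrite("pics/w8.png",im)
P=np.array([[-6,45,32],[22,45,32],[22,-45,32],[-6,-45,32]])/1e3+[.03,-.01,.01]
S=3;u0,v0=210,120;big=cv2.resize(im[v0:v0+190,u0:u0+260],None,fx=S,fy=S,interpolation=cv2.INTER_CUBIC)
p=((w2pix("wrist",pose2(x,y,a,P),tool(s))-[u0,v0]+.5)*S).astype(np.int32);cv2.polylines(big,[p],True,(0,255,255),1)
cv2.imwrite("pics/w8c.png",big)
```

```text
[0.5071 0.0195 0.0638] [-0.3868  0.3169  0.2354]
shift [ 6.8 -0.6 22.8] turn [ 0.02  0.13 -0.09]
```

View pics/w8c.png

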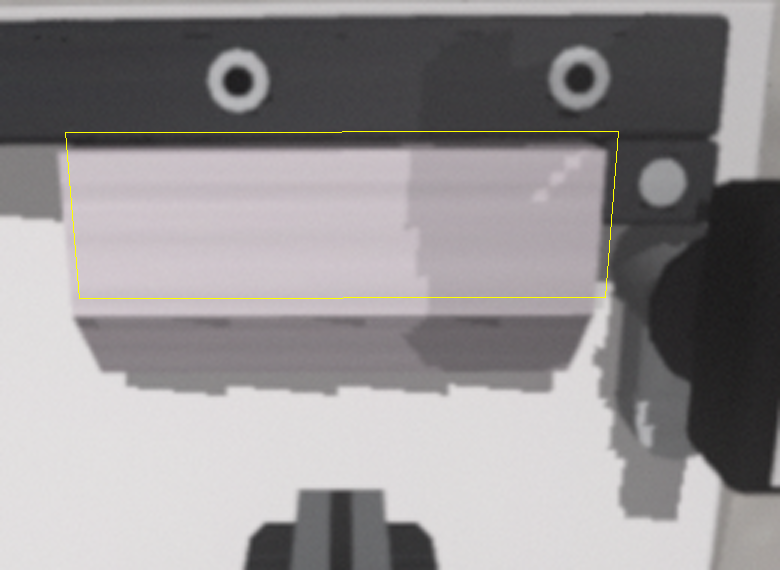

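Emit:
send_rows:
  plan: [3,-0.5,8,0,0,0,0,5,-0.5,16,0,0,0,0,7,-0.5,22,0,0,0,0,9,-0.5,25,0,0,0,0,10,-0.5,26,0,0,0,0,11,-0.5,27,0,0,0,0,12,-0.5,28,0,0,0,0,12,-0.5,28,0,0,0,0]

```text
time: 23.2
ee_pos: [0.5201, 0.0212, 0.0369]
tcp_rot: [180.0, -0.0, 2.9]
contact_force: [0.5, -0.2, 0.2]
gripper_width: -0.0003
finger_force: 0.0
```

Emit:
send_rows:
  plan: [0.5,0,0.5,0,0,0,0,1,0,1,0,0,0,0,1.5,0,1.5,0,0,0,0,2,0,2,0,0,0,0,2.5,0,2.5,0,0,0,0,2.5,0,2.5,0,0,0,0]

```text
time: 23.8
ee_pos: [0.5225, 0.0214, 0.0342]
tcp_rot: [180.0, 0.0, 2.9]
contact_force: [0.8, -0.3, 0.5]
gripper_width: 0.0002
finger_force: 0.0
```

Emit:
send_rows:
  plan: [0.5,0,0.5,0,0,0,0,1,0,1,0,0,0,0,1.5,0,1.5,0,0,0,0,1.5,0,1.5,0,0,0,0]

```text
time: 24.2
ee_pos: [0.5236, 0.0214, 0.0339]
tcp_rot: [180.0, 0.0, 2.9]
contact_force: [-4.7, 0.4, 12.5]
gripper_width: 0.0005
finger_force: 6.1
```

Emit:
send_rows:
  plan: [0.4,0,0,0,0,0,0,0.8,0,0,0,0,0,0,1.2,0,-0.1,0,0,0,0,1.6,0,-0.1,0,0,0,0,1.6,0,-0.1,0,0,0,0,1.6,0,-0.1,0,0,0,0]

```text
time: 24.8
ee_pos: [0.5239, 0.0214, 0.0339]
tcp_rot: [180.0, 0.2, 2.9]
contact_force: [-8.8, -2.8, 15.0]
gripper_width: -0.0001
finger_force: 8.5
```

Emit:
send_rows:
  plan: [0.4,0.3,-0.1,0,0,0,0,0.8,0.6,-0.2,0,0,0,0,1.2,0.8,-0.3,0,0,0,0,1.2,0.8,-0.3,0,0,0,0,1.2,0.8,-0.3,0,0,0,0,1.2,0.8,-0.3,0,0,0,0]

```text
time: 25.4
ee_pos: [0.5239, 0.0213, 0.0339]
tcp_rot: [-180.0, 0.3, 2.9]
contact_force: [-11.2, 1.4, 16.5]
gripper_width: -0.0003
finger_force: 9.7
```

Run:
```python
from h import *
im=r.grab_frame("wrist");s=r.read_state();print(s["time"],s["contact_force"],s["ee_pos"],s["torque"])
cv2.imwrite("pics/w9.png",cv2.resize(im[60:360,120:520],None,fx=2,fy=2))
```

```text
25.45 [-11.9506   1.8207  15.4975] [0.5239 0.0213 0.0339] [0.2434 1.864  0.0137]
```

View pics/w9.png

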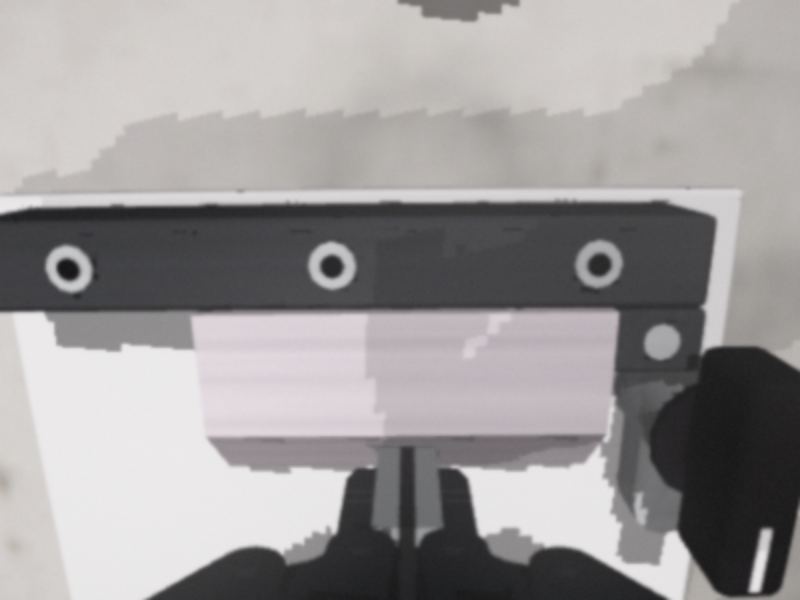

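```bash
python3 -c "
from workcell import r
print(r.hand_in())"
```

```text
the job is handed in; nothing more can be done
None
```

I turned the knob to its anticlockwise stop, seated the bar flat in the corner of fence and stop block, and handed the job in with the arm still pushing on the chamfer; the push reads about 12 N forward and 16 N down (about 20 N in all, above the suggested 15 N), and the hand-in gave no pass or fail result.

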